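# Take the blade cap off the desk fan

## Robot

A 6-joint arm with a two-finger parallel gripper is mounted at the origin on the work surface. World frame = base frame: x ahead of the robot, y to its left, z up, the work surface at z = 0. Lengths are in m, angles in rad, forces in N, time in s.
With the tool pointing down it reaches from about 0.425 to 0.95 m from the base axis. Payload 3.5 kg.
Tool frame: the origin (TCP) lies on the centre line of the jaws, within the pads' length; the fingertips stand 14 mm ahead of it and the grasp point (between the pads) lies 5 mm behind it (ctrl.finger_overhang is the distance from the TCP to the fingertips, in m); z points along the fingers, y is the line along which they close (so a half turn about z gives the same grasp; the last joint's range is limited). The gripper opens to 85 mm and grips with 20 to 120 N. Pads are 22 mm wide; open, the fingers measure 114 mm over their backs; the gripper's body (76 mm by 85 mm) begins 54 mm behind the grasp point. The pads swing forward as they close: fully open they stand 13 mm farther back than shut.
Start: joints at [-1.353, 0.286, 1.577, -0, 1.279, -0.15], TCP at [0.243, -0.63, 0.245] pointing down, gripper open.
Joint ranges: [-2.77, 2.77], [-0.9, 2.22], [0.21, 2.48], [-1.53, 4.67], [0.24, 2.81], [-2.84, 2.84]. Speed limits (rad/s): [2.79, 2.79, 3.14, 3.14, 3.14, 3.14].

## Interface

Orientations are given as a unit quaternion [x, y, z, w].
In Python, from plant import ctrl gives the robot as it stands.
- The arm moves only by the tool send_rows, never from a script. Its argument "moves" is text: rows parted by semicolons, each of 7 numbers parted by spaces: the turn, a rotation vector about the tool's x, y, z in units of 360 degrees (1.0 is 360 degrees), then the shift along the tool's x, y, z in units of 20 cm (1.0 is 20 cm), then the gripper's target within -1 to 1 (fully open at 1, half-way at 0, shut at -1). A call has 1 to 12 rows; each row is the pose to reach, as a shift and turn from the pose commanded when the call began, along the tool's axes at that moment, turning the shorter way round; what a row does not reach only later rows make up. A row lasts 1/8 s, in which the tool goes at most 62.5 mm and 10.7 degrees, less where a joint would pass 70% of its speed; a pose out of reach is approached as far as the arm can. A call with a number of a shift or a turn outside -1 to 1 is refused whole. A call with a gripper value outside its range is refused whole. The fingers move at their own pace and stop on an object; "newtons" is the grip in N (left out, the last holds). Time passes only in rows, so rows that repeat a pose let the fingers close. It gives the time, the measured TCP pose, the force, the opening and the grip force at its end, in the units of the state.
- ctrl.get_state(): the state, without advancing time (a new reading comes with each control period).
- ctrl.read_camera(name): name is "scene" or "top" or "wrist"; returns a dict with "image" (400x640x3 uint8, red, green, blue), "fovy" (degrees; the focal length in pixels is half the picture's height over the tangent of half this angle, whatever the lens; pixels are square), "cx", "cy" (the principal point, pixels), "extrinsics" (4x4, takes a point from camera to world coordinates). Camera axes: x right, y up, looking along -z (the intrinsics and any distortion apply to the point x, -y, -z); pixel columns grow to the right and rows downward; lengths in m; the calibration is good to about 2 mm. A picture is of the moment at which its call begins. There is no depth.
- ctrl.sign_off(): hands the job in; it is judged then, once.
The state is a dict: "time": time; "qpos": joint angles; "dq": joint speeds; "joint_efforts": joint torques, N m; "eef_pos": TCP position; "tcp_rot": TCP orientation; "contact_force": force on the tool from outside, world axes, zero at the start; "wrist_torque": the same for the moment, N m; "opening": opening from 0.0 (shut) to 1.0 (fully open); "finger_force": force on a finger pad.
Only numpy, scipy, OpenCV 4.12 (cv2) and the standard library are available. Lean on these libraries where they do the work, as an engineer would, in place of code of your own. Each camera call takes 0.05 s, during which the arm holds its last target. There are 200 camera calls.

## Task

I have tipped the desk fan's head to face the ceiling and taken its front guard off so that the blade can be washed; please unscrew the round cap that holds the blade. Fans differ and you cannot see which hand this thread is, so try the cap: if it will not turn one way, unscrew it the other way, several grips' worth, until it has run right off its thread. Then lift it off and finish while still holding it in the gripper, about a hand's breadth (10 cm) straight above where it sat, so that I can slip the blade out, and leave the other things on the desk where they are.

Things in the scene. Friction and masses are not known exactly. Their poses are not given: they have to be found in the camera images.
- cap_center (a point): the fan's blade cap: ribbed white plastic cylinder, upright, 42 mm across, 34 mm tall, 35 g; a low moulded bar across its top (along its x) shows how far it has turned. This point is its centre, half-way up, z up along its axis. At the start it is screwed down tight, its lower rim on the hub, this point 142 mm above the desk. Its thread is right- or left-handed by chance, not visible.
- thread (a point): the fixed thread under the cap; this point is on its axis at the hub's face, 125 mm above the desk. Right-handed loosens anticlockwise seen from above, left-handed clockwise. The wrong way the cap stops dead within 0.1 rad (fingers then slip). The right way it turns with under 0.2 N m, climbs 2.4 mm per rad and is free after 2.5 rad (3 does no harm), not before. Let go part-way, it stays put.
- fan: the desk fan, standing firmly, never moves; origin on the desk below the cap's axis, z up, y along the line of its two tilt knobs (50 mm across, out to 134 mm from the axis, top 152 mm above the desk). Head faces up: wire rear guard like an open bowl, rim 206 mm across, 131 mm above the desk; grey rotor, hub 54 mm across, its face 125 mm above the desk, the four blades lower than that face.
- pencil (a point): a pencil pushed in level through the guard between two blades, so that the rotor cannot turn while the cap is unscrewed; fixed. This point is its outer end, 204 mm from the cap's axis, 112 mm above the desk
- guard_center (a point): bystander: the fan's front guard, a flat round wire grille 204 mm across and 13 mm high lying on the desk; this point is at its middle, 6 mm above the desk
- sanitizer_center (a point): bystander: clear bottle of hand sanitizer, 54 mm across, 150 mm tall, standing; this point is half-way up
- notes_center (a point): bystander: block of sticky notes 76 x 76 x 24 mm; this point is its centre
- stapler_center (a point): bystander: black stapler 135 mm long, 36 mm wide, 56 mm high; this point is 25 mm above the desk in its middle
Things that resemble listed ones, but are neither listed nor needed, are in the scene too. Of the things that look like the part that bears cap_center, the middle-sized one is meant.

How it is judged:
By the outcome, as a careful person would: the job done as asked, in the order asked, and still so for the second after the job is handed in, while the arm keeps its last pose, push and grip.
It also fails if it takes over 51 s, if anything falls off the work surface, if the arm or the gripper's body presses on something with over 40 N, if the wrist force passes 120 N, or if a joint passes its speed limit or range.

## Working session

There is one attempt and no reset: what is moved stays moved. The work goes in short steps, Python scripts to look and compute and a tool call to move; the robot and the scene stay as the last step left them, time stands still between calls to the robot, and variables do not carry over. Pictures are saved under pics/ and viewed, at most 10 in all, crops included, and the job is handed in when it is done.

Besides the shell and the picture viewer there is one more tool, called after "Emit:" as name(argument=value, ...) on one line, values as JSON. send_rows: Moves the arm, as the interface text tells. Its arguments: {"type":"object","properties":{"moves":{"type":"string"},"newtons":{"type":"number"}},"required":["moves"]}

```bash
mkdir -p pics; ls; python3 - <<'E'
from plant import ctrl
import cv2,numpy as np
for n in("scene","top"):
    r=ctrl.read_camera(n); cv2.imwrite(f"pics/{n}0.png",r["image"][:,:,::-1])
    print(n,r["fovy"],r["cx"],r["cy"],np.round(r["extrinsics"],4).tolist(),[k for k in r])
print(ctrl.get_state())
E
```

```text
pics
scene 53.16095668869698 321.1929813150958 201.41666161273903 [[-0.8888, -0.3028, 0.344, 0.9239], [0.4581, -0.6094, 0.6472, 0.6633], [0.0137, 0.7328, 0.6803, 0.81], [0.0, 0.0, 0.0, 1.0]] ['image', 'fovy', 'cx', 'cy', 'extrinsics']
top 55.48520984989414 313.2102601290525 191.9779123975144 [[0.0093, 0.9933, -0.1154, 0.4347], [-0.9997, 0.012, 0.023, 0.0246], [0.0242, 0.1151, 0.9931, 1.2224], [0.0, 0.0, 0.0, 1.0]] ['image', 'fovy', 'cx', 'cy', 'extrinsics']
{'time': 0.1, 'qpos': array([-1.35303132e+00,  2.87134144e-01,  1.57801291e+00, -1.29051130e-05,
        1.27863111e+00, -1.49982399e-01]), 'dq': array([-1.68590488e-03, -1.91590078e-03, -2.34707016e-03,  4.40279163e-05,
       -1.10552709e-04,  5.55119464e-04]), 'joint_efforts': array([ 6.83264698e-04, -4.07295942e+01, -2.93699920e+01, -1.40928810e-04,
        3.43593747e-03,  2.55695667e-06]), 'eef_pos': array([ 0.24258495, -0.62929856,  0.244057  ]), 'tcp_rot': array([ 9.83141877e-01,  1.82841064e-01, -4.32014604e-05, -1.09192187e-03]), 'contact_force': array([-0.12939721,  0.26434527, -0.56403935]), 'wrist_torque': array([ 0.00436942, -0.03396391,  0.0208056 ]), 'finger_force': 0.0, 'opening': 0.997667469028555}
```

View pics/scene0.png

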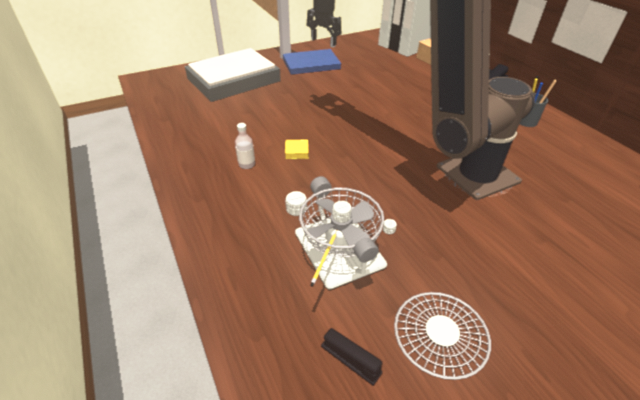

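View pics/top0.png

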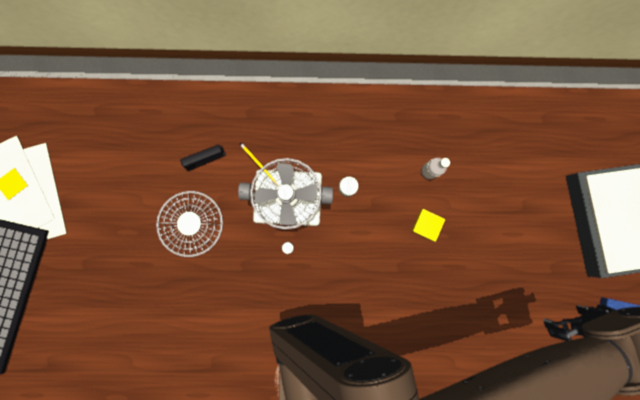

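Three white caps appear. In the scene view they are at (296,203), large and on the desk; (342,212), medium and on the fan hub; and (390,227), small and on the desk. In the top view they are at (349,186), (286,191) and (287,248). The hub one fits, being middle-sized and on the rotor. I'll confirm it in a crop and locate it.

```bash
cat > h.py <<'E'
import numpy as np, cv2
from plant import ctrl
from scipy.spatial.transform import Rotation as R
def ray(r,u,v):
    f=200/np.tan(np.radians(r["fovy"]/2)); E=r["extrinsics"]
    return E[:3,3],E[:3,:3]@np.array([(u-r["cx"])/f,-(v-r["cy"])/f,-1])
def at_z(r,u,v,z):
    o,d=ray(r,u,v); return o+d*(z-o[2])/d[2]
def proj(r,p):
    f=200/np.tan(np.radians(r["fovy"]/2)); E=r["extrinsics"]
    c=E[:3,:3].T@(np.array(p)-E[:3,3]); return r["cx"]-f*c[0]/c[2], r["cy"]+f*c[1]/c[2]
E
python3 - <<'E'
from h import *
s=ctrl.read_camera("scene");t=ctrl.read_camera("top")
print(at_z(s,342,207,.159),at_z(t,286,191,.159))
for n,u,v,z in(("big",349,186,.03),("small",287,248,.02),("pencil",242,146,.112),("knobL",244,190,.13),("knobR",327,196,.13),("san",445,162,.15),("notes",430,225,.024),("guard",189,224,.006),("stap",202,158,.05)): print(n,at_z(t,u,v,z).round(3))
a=cv2.resize(s["image"][170:290,270:420],(600,480),interpolation=3);b=cv2.resize(t["image"][140:265,230:370],(200*0+537,480),interpolation=3)
cv2.imwrite("pics/crop.png",np.vstack([cv2.resize(a,(375,300)),cv2.resize(b,(375,300))])[:,:,::-1])
E
```

```text
[0.55957347 0.08314243 0.159     ] [0.56014147 0.07661291 0.159     ]
big [ 0.594 -0.116  0.03 ]
small [0.397 0.077 0.02 ]
pencil [0.699 0.212 0.112]
knobL [0.565 0.199 0.13 ]
knobR [ 0.55  -0.041  0.13 ]
san [ 0.651 -0.38   0.15 ]
notes [ 0.473 -0.374  0.024]
guard [0.469 0.389 0.006]
stap [0.673 0.345 0.05 ]
```

View pics/crop.png

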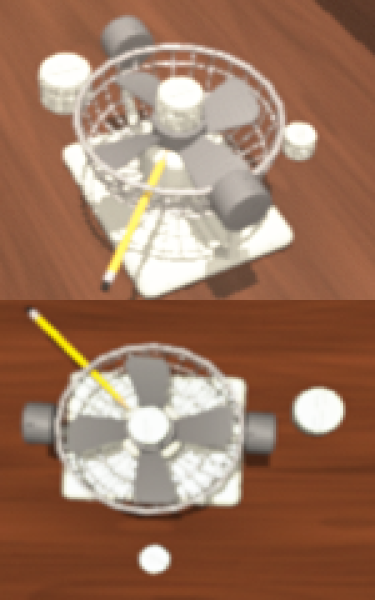

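The crop confirms it: the middle-sized cap sits on the rotor hub at about (0.560, 0.078). The knobs lie along roughly world y. I'll move above it.

Emit:
send_rows(moves="0 0 0 0.2 -0.2 -0.05 1; 0 0 0 0.4 -0.4 -0.1 1; 0 0 0 0.6 -0.6 -0.1 1; 0 0 0 0.8 -0.8 -0.1 1; 0 0 0 1 -1 -0.1 1")

```text
time: 0.82
eef_pos: [0.3579, -0.3695, 0.2652]
tcp_rot: [0.983, 0.183, 0.0, -0.0]
contact_force: [0.8, 0.4, -0.1]
opening: 0.998
finger_force: 0.0
```

Emit:
send_rows(moves="0 0 0 0.2 -0.2 0 1; 0 0 0 0.4 -0.4 0 1; 0 0 0 0.6 -0.6 0 1; 0 0 0 0.8 -0.8 0 1; 0 0 0 1 -1 0 1")

```text
time: 1.45
eef_pos: [0.4725, -0.1109, 0.2654]
tcp_rot: [0.983, 0.183, 0.0, 0.0]
contact_force: [0.3, -0.7, -0.0]
opening: 0.998
finger_force: 0.0
```

Emit:
send_rows(moves="-0 0 -0.025 0.2 -0.2 0 1; 0 0 -0.05 0.4 -0.4 0 1; 0 0 -0.075 0.6 -0.6 0 1; 0 0 -0.1 0.75 -0.74 0 1; 0 0 -0.125 0.75 -0.74 0 1; 0 0 -0.15 0.75 -0.74 0 1; 0 0 -0.175 0.75 -0.74 0 1; 0 0 -0.2 0.75 -0.74 0 1; 0 0 -0.213 0.75 -0.74 0 1; 0 0 -0.213 0.75 -0.74 0 1; 0 0 -0.213 0.75 -0.74 0 1")

```text
time: 2.82
eef_pos: [0.5588, 0.0793, 0.2652]
tcp_rot: [0.658, 0.753, -0.0, -0.0]
contact_force: [-0.7, 0.6, 0.6]
opening: 1.0
finger_force: 0.0
```

```bash
python3 - <<'E'
from h import *
w=ctrl.read_camera("wrist");s=ctrl.get_state()
print(s["time"],s["qpos"].round(3),s["eef_pos"],s["contact_force"],R.from_quat(s["tcp_rot"]).as_matrix().round(3).tolist())
print(w["fovy"],w["extrinsics"].round(3).tolist(),proj(w,[.56,.078,.159]))
cv2.imwrite("pics/w1.png",w["image"][:,:,::-1])
E
```

```text
2.875 [-0.039  0.028  1.831  0.     1.283 -0.173] [0.55883697 0.07928312 0.26524016] [ 0.07874933 -0.42120179  0.76785962] [[-0.134, 0.991, -0.0], [0.991, 0.134, 0.0], [0.0, -0.0, -1.0]]
60.880051793818524 [[0.991, -0.127, -0.038, 0.55], [0.133, 0.952, 0.275, 0.15], [0.001, -0.278, 0.961, 0.394], [0.0, 0.0, 0.0, 1.0]] (np.float64(316.7225101639117), np.float64(203.12348460666897))
```

View pics/w1.png

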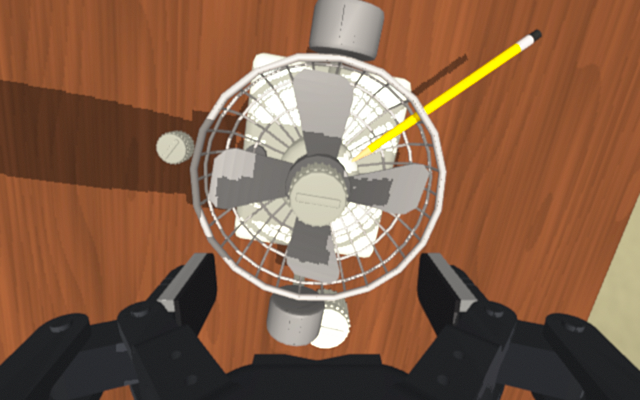

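The wrist view shows the cap top at about (318,200), its bar across the middle, and the pencil clear on the right. I'll check this with a predicted circle on an enlarged crop.

```bash
python3 - <<'E'
from h import *
w=ctrl.read_camera("wrist");k=6
im=cv2.resize(w["image"][150:250,265:375],None,fx=k,fy=k,interpolation=2)
c=np.array([.5605,.0805,.159])
P=np.array([proj(w,c+.021*np.array([np.cos(a),np.sin(a),0])) for a in np.linspace(0,6.28,80)])
P=((P-[265,150]+.5)*k).astype(int)
cv2.polylines(im,[P],True,(255,0,0),1)
cv2.imwrite("pics/w2.png",im[:,:,::-1])
print(proj(w,c))
E
```

```text
(np.float64(317.8313751345083), np.float64(199.89483883088795))
```

View pics/w2.png

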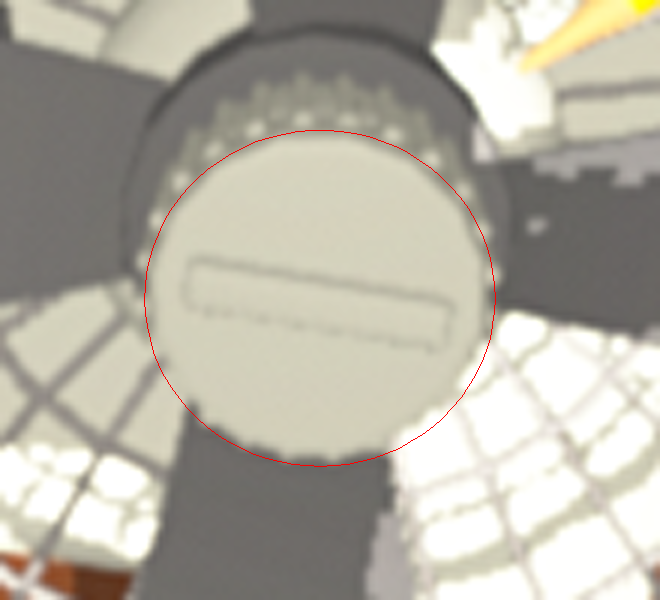

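The fit is good: the cap is at (0.5605, 0.0805) with its bar along roughly world x. I'll descend and grip.

Emit:
send_rows(moves="0 0 0 0.005 0.009 0.15 1; 0 0 0 0.005 0.009 0.3 1; 0 0 0 0.005 0.009 0.45 1; 0 0 0 0.005 0.009 0.55 1; 0 0 0 0.005 0.009 0.59 1; 0 0 0 0.005 0.009 0.59 1; 0 0 0 0.005 0.009 0.59 1")

```text
time: 3.8
eef_pos: [0.5615, 0.0805, 0.1487]
tcp_rot: [0.658, 0.753, 0.001, 0.001]
contact_force: [1.0, 0.2, -0.3]
opening: 0.997
finger_force: 0.0
```

Emit:
send_rows(moves="0 0 0 0 0 0 -1; 0 0 0 0 0 0 -1; 0 0 0 0 0 0 -1; 0 0 0 0 0 0 -1; 0 0 0 0 0 0 -1; 0 0 0 0 0 0 -1; 0 0 0 0 0 0 -1; 0 0 0 0 0 0 -1", newtons=40)

```text
time: 4.8
eef_pos: [0.5603, 0.0805, 0.1481]
tcp_rot: [0.658, 0.753, -0.0, -0.0]
contact_force: [-3.5, -0.1, 6.4]
opening: 0.478
finger_force: 40.8
```

```bash
python3 - <<'E'
from h import *
s=ctrl.get_state();print({k:np.round(v,3) for k,v in s.items()})
E
```

```text
{'time': np.float64(4.8), 'qpos': array([-0.036,  0.15 ,  1.926, -0.   ,  1.067, -0.172]), 'dq': array([ 0.   , -0.001, -0.001,  0.002,  0.002,  0.001]), 'joint_efforts': array([-4.7000e-02, -2.9811e+01, -2.5886e+01,  1.3300e-01, -9.5400e-01,
       -2.0000e-03]), 'eef_pos': array([0.56 , 0.08 , 0.148]), 'tcp_rot': array([ 0.658,  0.753, -0.   , -0.   ]), 'contact_force': array([-3.522, -0.092,  6.419]), 'wrist_torque': array([-0.056,  0.664, -0.034]), 'finger_force': np.float64(40.771), 'opening': np.float64(0.478)}
```

Gripped at 40 N. I'll test anticlockwise by about 0.2 rad (negative about tool z).

Emit:
send_rows(moves="0 0 -0.01 0 0 -0.001 -1; 0 0 -0.02 0 0 -0.0015 -1; 0 0 -0.03 0 0 -0.002 -1; 0 0 -0.03 0 0 -0.002 -1")

```text
time: 5.3
eef_pos: [0.5602, 0.0806, 0.1481]
tcp_rot: [0.584, 0.812, -0.0, -0.0]
contact_force: [-3.6, 0.0, 5.1]
opening: 0.476
finger_force: 40.8
```

```bash
python3 - <<'E'
from h import *
s=ctrl.get_state();print({k:np.round(s[k],3) for k in("qpos","eef_pos","contact_force","wrist_torque","joint_efforts","finger_force","tcp_rot")})
w=ctrl.read_camera("wrist")
u,v=map(int,proj(w,[.5605,.0805,.159]));print(u,v)
cv2.imwrite("pics/w3.png",cv2.resize(w["image"][max(0,v-80):v+80,u-100:u+100],None,fx=3,fy=3,interpolation=2)[:,:,::-1])
E
```

```text
{'qpos': array([-0.036,  0.15 ,  1.926, -0.   ,  1.067, -0.36 ]), 'eef_pos': array([0.56 , 0.081, 0.148]), 'contact_force': array([-3.592e+00,  5.000e-03,  5.147e+00]), 'wrist_torque': array([-0.034,  0.688,  0.042]), 'joint_efforts': array([ -0.336, -30.083, -26.211,   0.087,  -0.983,  -0.032]), 'finger_force': np.float64(40.839), 'tcp_rot': array([ 0.584,  0.812, -0.   , -0.   ])}
314 288
```

View pics/w3.png

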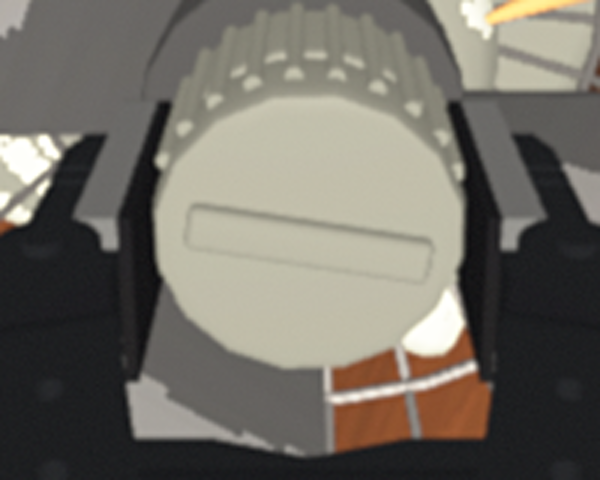

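The bar kept its angle relative to the jaws through 0.19 rad with little torque. So the cap is turning with the gripper: right-handed, anticlockwise loosens. I'll carry on, following the climb.

Emit:
send_rows(moves="0 0 -0.025 0 0 -0.002 -1; 0 0 -0.05 0 0 -0.004 -1; 0 0 -0.075 0 0 -0.006 -1; 0 0 -0.1 0 0 -0.008 -1; 0 0 -0.125 0 0 -0.0095 -1; 0 0 -0.15 0 0 -0.0115 -1; 0 0 -0.175 0 0 -0.0135 -1; 0 0 -0.2 0 0 -0.015 -1; 0 0 -0.225 0 0 -0.017 -1; 0 0 -0.225 0 0 -0.017 -1; 0 0 -0.225 0 0 -0.017 -1")

```text
time: 6.72
eef_pos: [0.5602, 0.0803, 0.1512]
tcp_rot: [-0.082, 0.997, -0.0, -0.001]
contact_force: [-4.5, -1.4, 5.3]
opening: 0.476
finger_force: 40.9
```

```bash
python3 - <<'E'
from h import *
s=ctrl.get_state();print({k:np.round(s[k],3) for k in("qpos","eef_pos","contact_force","wrist_torque","finger_force","tcp_rot")})
w=ctrl.read_camera("wrist")
u,v=map(int,proj(w,[.5605,.0805,.163]));print(u,v)
cv2.imwrite("pics/w4.png",cv2.resize(w["image"][max(0,v-80):v+80,u-100:u+100],None,fx=3,fy=3,interpolation=2)[:,:,::-1])
E
```

```text
{'qpos': array([-3.700e-02,  1.460e-01,  1.924e+00, -1.000e-03,  1.073e+00,
       -1.771e+00]), 'eef_pos': array([0.56 , 0.08 , 0.151]), 'contact_force': array([-4.523, -1.433,  5.267]), 'wrist_torque': array([-0.299,  0.851, -0.062]), 'finger_force': np.float64(40.878), 'tcp_rot': array([-0.082,  0.997, -0.   , -0.001])}
316 286
```

View pics/w4.png

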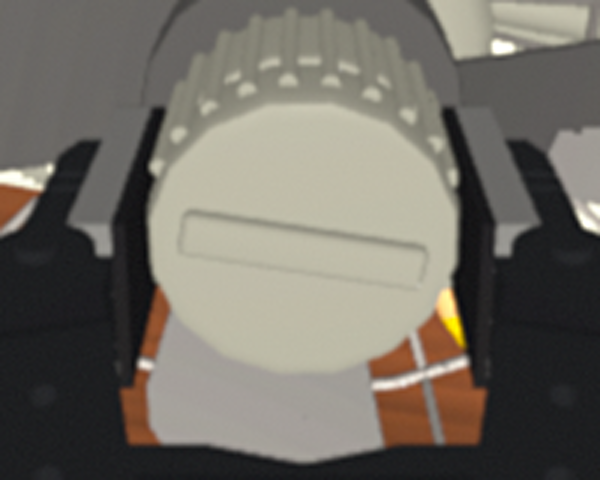

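The cap turned with the jaws, about 1.6 rad in total. I'll regrip: open, turn back, close, then turn another 1.25 rad.

Emit:
send_rows(moves="0 0 0 0 0 0 0.5; 0 0 0 0 0 0 0.5; 0 0 0 0 0 0 0.5; 0 0 0 0 0 0 0.5; 0 0 0.04 0 0 0 0.5; 0 0 0.065 0 0 0 0.5; 0 0 0.09 0 0 0 0.5; 0 0 0.115 0 0 0 0.5; 0 0 0.14 0 0 0 0.5; 0 0 0.165 0 0 0 0.5; 0 0 0.19 0 0 0 0.5; 0 0 0.21 0 0 0 0.5")

```text
time: 8.28
eef_pos: [0.5607, 0.0805, 0.1511]
tcp_rot: [0.547, 0.837, 0.0, 0.0]
contact_force: [0.1, -0.1, -0.1]
opening: 0.75
finger_force: 0.0
```

Emit:
send_rows(moves="0 0 0 0 0 0 0.5; 0 0 0 0 0 0 0.5; 0 0 0 0 0 0 -1; 0 0 0 0 0 0 -1; 0 0 0 0 0 0 -1; 0 0 0 0 0 0 -1; 0 0 0 0 0 0 -1; 0 0 0 0 0 0 -1; 0 0 0 0 0 0 -1", newtons=40)

```text
time: 9.4
eef_pos: [0.5605, 0.0804, 0.1513]
tcp_rot: [0.545, 0.838, -0.0, -0.0]
contact_force: [-2.5, -1.1, 3.4]
opening: 0.477
finger_force: 40.3
```

```bash
python3 - <<'E'
from h import *
s=ctrl.get_state();print({k:np.round(s[k],3) for k in("qpos","eef_pos","contact_force","wrist_torque","finger_force","opening")})
w=ctrl.read_camera("wrist")
u,v=map(int,proj(w,[.5605,.0805,.163]));print(u,v)
cv2.imwrite("pics/w5.png",cv2.resize(w["image"][max(0,v-80):v+80,u-100:u+100],None,fx=3,fy=3,interpolation=2)[:,:,::-1])
E
```

```text
{'qpos': array([-0.037,  0.146,  1.924, -0.   ,  1.072, -0.455]), 'eef_pos': array([0.56 , 0.08 , 0.151]), 'contact_force': array([-2.459, -1.059,  3.397]), 'wrist_torque': array([-0.171,  0.457,  0.003]), 'finger_force': np.float64(40.261), 'opening': np.float64(0.477)}
314 288
```

View pics/w5.png

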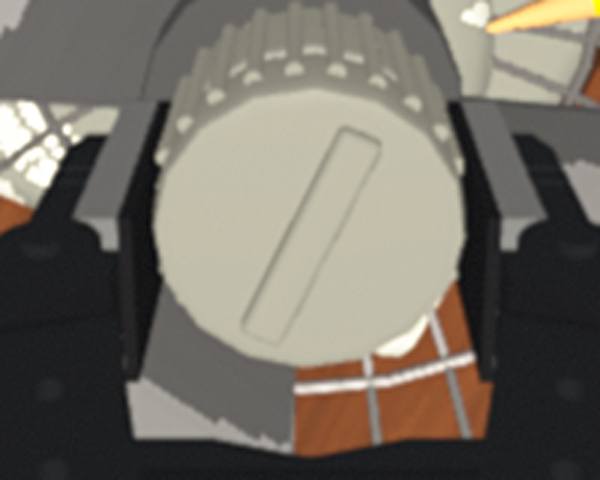

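The bar now stands about 63° anticlockwise in the jaws, so the cap stayed put during the regrip. I'll do the second turn of about 1.29 rad, for a total of about 2.87.

Emit:
send_rows(moves="0 0 -0.025 0 0 -0.002 -1; 0 0 -0.05 0 0 -0.004 -1; 0 0 -0.075 0 0 -0.006 -1; 0 0 -0.1 0 0 -0.008 -1; 0 0 -0.125 0 0 -0.0095 -1; 0 0 -0.15 0 0 -0.0115 -1; 0 0 -0.175 0 0 -0.013 -1; 0 0 -0.2 0 0 -0.014 -1; 0 0 -0.205 0 0 -0.0145 -1; 0 0 -0.205 0 0 -0.0145 -1; 0 0 -0.205 0 0 -0.0145 -1")

```text
time: 10.82
eef_pos: [0.5603, 0.0807, 0.1542]
tcp_rot: [-0.067, 0.998, 0.0, -0.0]
contact_force: [-4.4, 1.2, 5.6]
opening: 0.472
finger_force: 40.5
```

```bash
python3 - <<'E'
from h import *
s=ctrl.get_state();print({k:np.round(s[k],3) for k in("qpos","eef_pos","contact_force","wrist_torque","finger_force","opening")})
w=ctrl.read_camera("wrist")
u,v=map(int,proj(w,[.5605,.0805,.165]));print(u,v)
cv2.imwrite("pics/w6.png",cv2.resize(w["image"][max(0,v-80):v+80,u-100:u+100],None,fx=3,fy=3,interpolation=2)[:,:,::-1])
E
```

```text
{'qpos': array([-0.036,  0.142,  1.922,  0.   ,  1.078, -1.741]), 'eef_pos': array([0.56 , 0.081, 0.154]), 'contact_force': array([-4.4  ,  1.248,  5.562]), 'wrist_torque': array([-0.022,  0.822, -0.037]), 'finger_force': np.float64(40.456), 'opening': np.float64(0.472)}
315 285
```

View pics/w6.png

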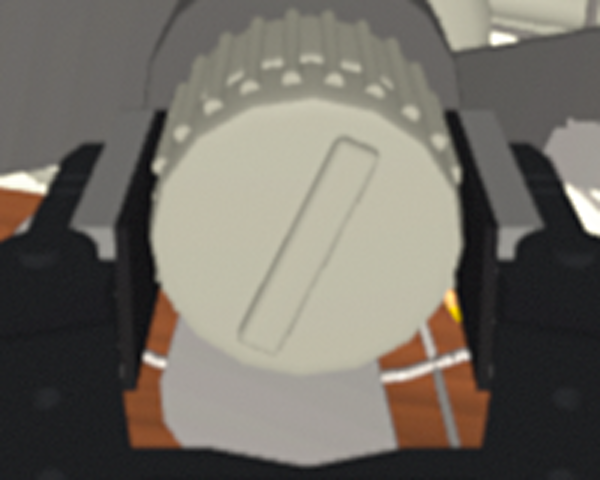

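The cap turned with the jaws, about 2.88 rad in total. I'll do a gentle test lift and watch the force.

Emit:
send_rows(moves="0 0 -0.01 0 0 -0.003 -1; 0 0 -0.01 0 0 -0.01 -1; 0 0 -0.01 0 0 -0.015 -1; 0 0 -0.01 0 0 -0.015 -1")

```text
time: 11.38
eef_pos: [0.5602, 0.0805, 0.1563]
tcp_rot: [-0.098, 0.995, 0.0, -0.001]
contact_force: [-1.8, -0.8, -1.1]
opening: 0.475
finger_force: 40.5
```

The force has dropped to about the cap's weight, so it's free. I'll lift it to 10 cm above its seat.

Emit:
send_rows(moves="0 0 0 0 0 -0.05 -1; 0 0 0 0 0 -0.12 -1; 0 0 0 0 0 -0.2 -1; 0 0 0 0 0 -0.28 -1; 0 0 0 0 0 -0.36 -1; 0 0 0 0 0 -0.42 -1; 0 0 0 0 0 -0.46 -1; 0 0 0 0 0 -0.46 -1; 0 0 0 0 0 -0.46 -1; 0 0 0 0 0 -0.46 -1")

```text
time: 12.62
eef_pos: [0.5602, 0.0805, 0.2482]
tcp_rot: [-0.099, 0.995, 0.0, -0.001]
contact_force: [0.2, -0.7, 0.4]
opening: 0.475
finger_force: 40.5
```

```bash
python3 - <<'E'
from h import *
s=ctrl.get_state();print({k:np.round(s[k],3) for k in("time","eef_pos","contact_force","finger_force","opening")})
a=ctrl.read_camera("scene");w=ctrl.read_camera("wrist")
print(proj(a,[.5605,.0805,.242]),proj(a,[.5605,.0805,.142]))
A=cv2.resize(a["image"][120:300,230:450],None,fx=2,fy=2,interpolation=2)
cv2.imwrite("pics/end.png",np.vstack([A,cv2.resize(w["image"],(440,230))])[:,:,::-1])
E
```

```text
{'time': np.float64(12.625), 'eef_pos': array([0.56 , 0.08 , 0.248]), 'contact_force': array([ 0.18 , -0.726,  0.408]), 'finger_force': np.float64(40.475), 'opening': np.float64(0.475)}
(np.float64(342.8867326088077), np.float64(179.38739322097328)) (np.float64(340.77086118103114), np.float64(211.57417957687142))
```

View pics/end.png

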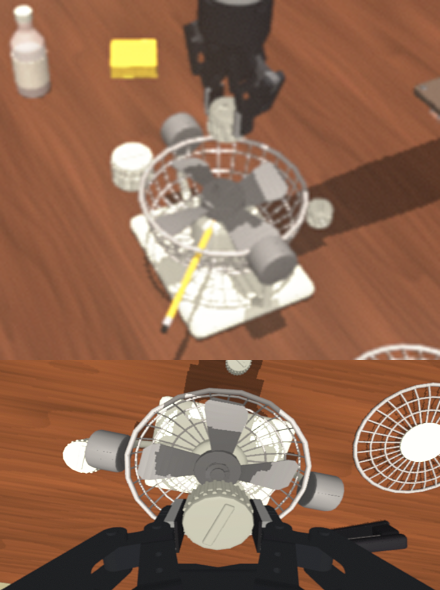

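The cap is in the jaws, at scene pixel about (342,179), which matches a point 10 cm above the seat. The hub is bare, and nothing else in view has moved.

```bash
python3 -c "
from plant import ctrl
print(ctrl.sign_off())"
```

```text
the job is handed in; nothing more can be done
None
```

The cap had a right-handed thread; I unscrewed it anticlockwise in two grips (about 2.9 rad) and handed in with it held 10 cm straight above its seat; nothing in the final views had moved.

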